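# Draw the marble-run rail out of the half-opening drawer

### The job

Pull the shelving unit's drawer out as far as it goes, until you feel it meet its stop. Take hold of the long wooden marble-run rail inside, tip its near end up and draw it out slantwise through the gap between the drawer front and the shelf deck, then finish while holding it still in the gripper, about level and clear of everything, at least 10 cm higher than the shelf deck. Leave the drawer out, the marbles in their crate, and do not shift or knock over the other things.

Things in the scene. Friction and masses are not known exactly. Their poses are not given: they have to be found in the camera images.
- unit: Low white plastic shelving unit, fixed: 330 mm deep (x), 390 mm wide (y); flat deck 98 to 110 mm above the table, corner post caps up to 122 mm. One drawer under the deck. Jar and bowl stand on the deck; its front 60 mm is free. Origin: on the table under the middle of the deck's front edge, the edge towards the robot. x runs into the unit, away from the robot; y left; z up.
- drawer (a joint): How far the drawer is out (m): 0 shut, growing as it slides along the unit's -x to a firm stop somewhere between 0.13 and 0.17, to be felt. Starts ajar, 0.03 to 0.05 out; drags with about 2 N plus 6 N per m/s; stays where left. Two compartments side by side, one with the rail, the other with the crate, either way round.
- drawer_handle (a point): Middle of the drawer's grey bar handle: round horizontal bar, 11 mm thick, 120 mm long along the unit's y, 70 mm above the table, its centre 35 mm in front of the drawer's front panel.
- drawer_floor (a point): Point of the drawer that slides with it: top of its floor (26 mm above the table), at the inner face of the front panel, in the middle of the width; axes as the unit's. From here the inside runs 300 mm to +x and 175 mm to each side. Front panel 10 mm thick, its top 60 mm above this point; side walls and the middle divider (4 mm thick, at y = 0) 50 mm high.
- rail: Beech marble-run rail, 270 mm long (x), 28 mm wide (y), 22 mm high, 80 to 140 g, groove 8 mm deep along its top. Lies groove up on the drawer floor, within 0.1 rad of the unit's x axis, near end 2 to 30 mm behind the drawer front; with the drawer out its rear part is still under the deck. Origin: centre of its underside; x points to its far end, away from the robot; z up.
- rail_near (a point): Centre of the rail's near end face (towards the robot), 11 mm above its underside.
- mouth (a point): Middle of the lower front edge of the shelf deck, 98 mm above the table, with the unit's axes: the upper lip of the gap through which the rail comes out. Points of positive x in this frame are under (or over) the deck.
- crate: Small open plywood crate, 130 x 110 mm, 48 mm high, loose in the other compartment of the drawer, holding four glass marbles. Origin: centre of its underside.
- marble0_center (a point): Centre of a glass marble, 25 mm in diameter, loose in the crate.
- marble1_center (a point): Centre of a glass marble, 25 mm in diameter, loose in the crate.
- marble2_center (a point): Centre of a glass marble, 25 mm in diameter, loose in the crate.
- marble3_center (a point): Centre of a glass marble, 25 mm in diameter, loose in the crate.
- jar: Bystander: green ceramic jar with a cork-style stopper, 76 mm in diameter, 112 mm high, standing on the deck. Origin: centre of its underside.
- bowl: Bystander: steel bowl of jacks, 110 mm in diameter, 45 mm high, standing on the deck. Origin: centre of its underside.
- saucer: Bystander: terracotta saucer, 110 mm in diameter, 22 mm high, on the table right of the unit, with an orange ball of 60 mm diameter in it. Origin: centre of its underside.
- pegs: Bystander: grey plastic basket of clothes pegs, 120 x 160 mm, 60 mm high, on the table left of the unit. Origin: centre of its underside.
- detergent: Bystander: white detergent bottle, 74 mm in diameter, 210 mm high, on the table right of the unit. Origin: centre of its underside.
- brush: Bystander: brush with a wooden handle, 200 mm long, lying on the table at the left. Origin: under its middle.

How it is judged:
By the outcome, as a careful person would: the job done as asked, in the order asked, and still so for the second after the job is handed in, while the arm keeps its last pose, push and grip.
It also fails if it takes over 56 s, if anything falls off the work surface, if the arm or the gripper's body presses on something with over 40 N, if the wrist force passes 120 N, or if a joint passes its speed limit or range.

### The arm

A 6-joint arm with a two-finger parallel gripper is mounted at the origin on the work surface. World frame = base frame: x ahead of the robot, y to its left, z up, the work surface at z = 0. Lengths are in mm, angles in rad, forces in N, time in s.
With the tool pointing down it reaches from about 400 to 925 mm from the base axis. Payload 12.5 kg.
Tool frame: the origin (TCP) lies midway between the tips of the shut fingers; the grasp point (between the pads) lies 19 mm behind it (env.pinch_z is the z of the grasp point in the tool frame, in mm); z points along the fingers, y is the line along which they close (so a half turn about z gives the same grasp; the last joint's range is limited). The gripper opens to 95 mm and grips with 3 to 60 N. Pads are 20 mm wide; open, the fingers measure 119 mm over their backs; the gripper's body (75 mm by 180 mm) begins 59 mm behind the grasp point.
Start: joints at [1.065, 0.491, 1.559, -0, 1.092, -0.106], TCP at [243.257, 575.737, 214.661] pointing down, gripper open.
Joint ranges: [-3.1, 3.1], [-0.84, 2.19], [0.05, 2.79], [-1.13, 4.28], [0.06, 2.93], [-2.69, 2.69]. Speed limits (rad/s): [2.22, 2.22, 2.79, 3.14, 3.14, 3.14].

### API

Orientations are given as [roll, pitch, yaw] about the fixed x, y, z axes, in that order (R = Rz(yaw) Ry(pitch) Rx(roll)).
In Python, from cell import env, eyes gives the robot as it stands.
- The arm moves only by the shell command python3 -m inch 'ROWS'. ROWS is JSON, a list of rows, each a list of 3 entries, a list of its own where there are three numbers: the shift along the tool's x, y, z in units of 60 mm (1.0 is 60 mm), then the turn about the tool's z in units of 5 degrees (1.0 is 5 degrees), then the closure, from -1 (fully open) to 1 (shut). In form: [[[tx, ty, tz], turn, claw], ...]. A call has exactly 10 rows; each row shifts and turns the commanded pose from where the row before left it, along the tool's axes as they then stand; what a row does not reach is not made up. A row lasts 1/8 s, in which the tool goes at most 62.5 mm and 10.7 degrees, less where a joint would pass 70% of its speed; a pose out of reach is approached as far as the arm can. A call is refused whole if a number of a shift passes 1 or a number of a turn 1, either way. A call with a gripper value outside its range is refused whole. The fingers move at their own pace and stop on an object; the grip force is fixed at half the most. Time passes only in rows, so rows that do not move let the fingers close, or fill a call up. It gives the time, the measured TCP pose, the force, the opening and the grip force at its end, in the units of the state.
- env.state(): the state, without advancing time (a new reading comes with each control period).
- eyes.read_camera(name): name is "scene" or "top" or "wrist"; returns a dict with "pixels" (480x640x3 uint8, red, green, blue), "fx", "fy", "cx", "cy" (pixels), "extrinsics" (4x4, takes a point from world to camera coordinates). Camera axes: x right, y down, z forward; pixel columns grow to the right and rows downward; lengths in mm; the calibration is good to about 2 mm. A picture is of the moment at which its call begins. There is no depth.
- env.job_done(): hands the job in; it is judged then, once.
Trained networks look in a picture, given as the dict that the camera call returned (one of the last four; its "shot" number tells which), for a name from the list of things; names that differ only in an ending like _2 or _b are one class to them, and where a whole thing is asked for, a point or a joint stands for the part that bears it (a point fixed in the world has none). Each returns a list of dicts, best first, with "score" (0 to 1); they miss things now and then, are a little off and sometimes report something else, mostly with a low value. They report only what shows in the picture. A call takes as long as a camera call.
- eyes.boxes_of(name, picture): "centre" ([row, column] in pixels, amid what is visible of it).
- eyes.cut_out(name, picture): "mask" (480x640 bool, what is visible of it) and "centre" ([row, column] in pixels, amid what is visible of it).
- eyes.spot_point(name, picture): "centre" ([row, column] in pixels: a listed point, or the origin of a listed thing).
The state is a dict: "t": time; "joints": joint angles; "qvel": joint speeds; "tau": joint torques, N m; "eef_pos": TCP position; "tcp_rot": TCP orientation; "ft_force": force on the tool from outside, world axes, zero at the start; "moment": the same for the moment, N m; "opening": opening from 0.0 (shut) to 1.0 (fully open); "grip_force": force on a finger pad.
Only numpy, scipy, OpenCV 4.12 (cv2) and the standard library are available. Lean on these libraries where they do the work, as an engineer would, in place of code of your own. Each camera call takes 0.05 s, during which the arm holds its last target. There are 200 camera calls.

## Working session

There is one attempt and no reset: what is moved stays moved. The work goes in short steps, Python scripts to look and compute and a shell command to move; the robot and the scene stay as the last step left them, time stands still between calls to the robot, and variables do not carry over. Pictures are saved under pics/ and viewed, at most 10 in all, crops included, and the job is handed in when it is done.

```bash
ls; mkdir -p pics; cat > h.py <<'E'
import numpy as np, cv2
from scipy.optimize import least_squares
from scipy.spatial.transform import Rotation as R
from cell import env, eyes
def ray(p,rc):
    E=np.array(p['extrinsics']);d=np.array([(rc[1]-p['cx'])/p['fx'],(rc[0]-p['cy'])/p['fy'],1.])
    return -E[:3,:3].T@E[:3,3], E[:3,:3].T@d
def atz(p,rc,z):
    o,d=ray(p,rc);return o+d*(z-o[2])/d[2]
def proj(p,X):
    E=np.array(p['extrinsics']);c=E[:3,:3]@np.array(X)+E[:3,3]
    return np.array([p['fy']*c[1]/c[2]+p['cy'],p['fx']*c[0]/c[2]+p['cx']])
def tri(L):
    A=[];b=[]
    for o,d in L:
        d=d/np.linalg.norm(d);P=np.eye(3)-np.outer(d,d);A.append(P);b.append(P@o)
    return np.linalg.lstsq(np.vstack(A),np.hstack(b),rcond=None)[0]
def save(p,n): cv2.imwrite('pics/'+n,p['pixels'][:,:,::-1])
E
cat > a.py <<'E'
from h import *
np.set_printoptions(precision=1,suppress=True)
P={n:eyes.read_camera(n) for n in('scene','top')}
for n in P: save(P[n],n+'0.png')
im=np.hstack([cv2.resize(P[n]['pixels'],(400,300)) for n in P])
Z=dict(unit=0,drawer_handle=70,drawer_floor=26,rail=26,rail_near=37,mouth=98,crate=26,jar=110,bowl=110,saucer=0,pegs=0,detergent=0,brush=0)
for k,z in Z.items():
    L=[];s=k+': '
    for n in P:
        r=eyes.spot_point(k,P[n])[:1]
        for q in r:
            L.append(ray(P[n],q['centre']));s+=f"{n} {q['score']:.2f} {np.round(q['centre'])} {atz(P[n],q['centre'],z)} "
    if len(L)>1:s+=f'tri {tri(L)}'
    print(s)
print(env.state(),env.pinch_z)
E
python3 a.py
```

```text
pics
unit: scene 0.95 [265. 359.] [653.7  73.1   0. ] top 0.72 [221. 301.] [663.4  73.    0. ] tri [659.3  70.4   8.4]
drawer_handle: scene 0.88 [234. 336.] [577.9  67.5  70. ] top 0.82 [249. 299.] [574.2  76.3  70. ] tri [574.2  75.   61.3]
drawer_floor: scene 0.79 [252. 352.] [625.6  74.7  26. ] top 0.69 [229. 160.] [639.9 446.8  26. ] tri [594.3 331.5 -99.1]
rail: 
rail_near: scene 0.37 [251. 348.] [620.3  63.5  37. ] top 0.69 [232. 334.] [625.6 -16.7  37. ] tri [632.8   4.7  95.6]
mouth: scene 0.61 [242. 359.] [653.8  64.4  98. ] top 0.75 [215. 300.] [656.6  72.9  98. ] tri [654.5  70.   94.9]
crate: top 0.38 [232. 330.] [627.2  -6.5  26. ] 
jar: scene 0.57 [254. 416.] [786.3 119.7 110. ] top 0.57 [164. 279.] [787.2 124.5 110. ] tri [786.5 123.2 107.8]
bowl: scene 0.69 [286. 362.] [748.8 -40.5 110. ] top 0.76 [177. 348.] [751.8 -50.9 110. ] tri [750.8 -48.2 119.2]
saucer: scene 0.77 [351. 176.] [ 495.5 -404.8    0. ] top 0.56 [280. 481.] [ 500.9 -404.9    0. ] tri [ 499.5 -404.5    4.9]
pegs: scene 0.32 [352. 176.] [ 496.3 -405.4    0. ] top 0.84 [231. 161.] [640.5 454.3   0. ] tri [601.7 -89.7 401.7]
detergent: scene 0.78 [398. 221.] [ 659.  -409.7    0. ] top 0.86 [222. 475.] [ 657.4 -399.8    0. ] tri [ 657.4 -405.5   -8.5]
brush: scene 0.93 [156. 370.] [404.6 434.6   0. ] top 0.65 [314. 163.] [416.4 436.5   0. ] tri [413.2 429.8   9.5]
{'t': 1.4, 'joints': array([ 1.1,  0.5,  1.6, -0. ,  1.1, -0.1]), 'qvel': array([-0., -0.,  0.,  0., -0.,  0.]), 'tau': array([ -0. , -61.2, -25.8,   0.1,   0. ,   0. ]), 'eef_pos': array([243.3, 575.7, 214.6]), 'tcp_rot': array([3.1, 0. , 2.7]), 'ft_force': array([ 0.3, -0.3,  0. ]), 'moment': array([ 0., -0.,  0.]), 'grip_force': 0.0, 'opening': 0.9979160846119574} -18.8
```

View pics/scene0.png

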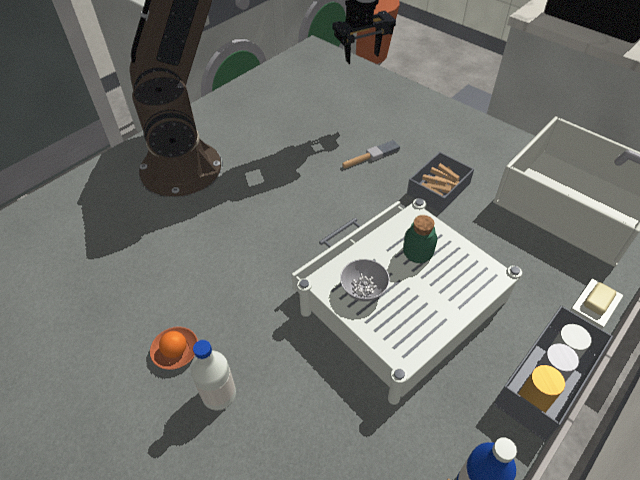

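View pics/top0.png

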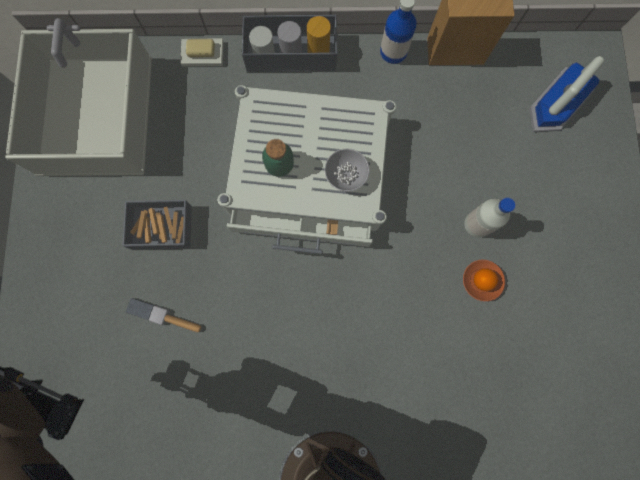

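The views show the unit's front edge near top-image row 215 with its yaw slightly negative. The handle is at about (249, 299), and something brown shows in the right compartment near (228, 333). Next I'll work out the yaw and plan the approach.

```bash
cat >> h.py <<'E'
def plan(target,yaw):
    s=env.state();y0=s['tcp_rot'][2];d=(yaw-y0+np.pi)%(2*np.pi)-np.pi
    T=R.from_euler('xyz',[np.pi,0,yaw]).as_matrix()
    print('turn units',-np.degrees(d)/5,'shift mm tool (after turn)',T.T@(np.array(target)-s['eef_pos']))
E
python3 - <<'E'
from h import *
np.set_printoptions(precision=3,suppress=True)
p=eyes.read_camera('top')
c=[atz(p,(r,c),122) for c,r in((224,200),(379,216),(390,106),(241,91))];print(np.array(c))
a=c[0]-c[1];b=c[3]-c[2];print(-np.arctan2(a[0],a[1]),-np.arctan2(b[0],b[1]),np.linalg.norm(a))
for k in ('drawer_handle','drawer'):
  for q in eyes.cut_out(k,p)[:1]:
    ys,xs=np.nonzero(q['mask']);print(k,q['score'],q['centre'],xs.min(),xs.max(),ys.min(),ys.max())
print(env.state()['tcp_rot'],env.state()['joints'])
plan([594,73,215],np.pi-0.1)
E
```

```text
[[ 691.388  259.917  122.   ]
 [ 647.397 -123.803  122.   ]
 [ 938.976 -161.79   122.   ]
 [ 985.253  224.601  122.   ]]
-0.11414652386315474 -0.11919934715784966 386.23330720792853
drawer_handle 0.64 [227.1, 297.0] 227 371 209 253
drawer 0.88 [230.1, 298.3] 227 370 208 253
[3.141 0.    2.742] [ 1.065  0.491  1.559 -0.     1.092 -0.106]
turn units -3.4352920942238554 shift mm tool (after turn) [-399.176 -465.212   -0.333]
```

```bash
python3 -m inch '[[[-0.5,-0.6,0],-1,1],[[-0.6,-0.7,0],-1,1],[[-0.6,-0.7,0],-1,1],[[-0.6,-0.7,0],-0.25,1],[[-0.7,-0.8,0],0,1],[[-0.7,-0.8,0],0,1],[[-0.7,-0.8,0],0,1],[[-0.6,-0.7,0],0,1],[[-0.5,-0.5,0],0,1],[[-0.3,-0.3,0],0,1]]'
cat > b.py <<'E'
from h import *
np.set_printoptions(precision=3,suppress=True)
plan([594,75,214],np.pi-0.117)
p=eyes.read_camera('wrist');save(p,'w1.png');q=eyes.read_camera('top');L=[]
for k,z in(('drawer_handle',70),('mouth',98),('unit',0)):
  for P in(p,q):
    r=eyes.spot_point(k,P)
    if r: print(k,r[0]['score'],r[0]['centre'],atz(P,r[0]['centre'],z))
print(env.state()['joints'])
E
python3 b.py
```

```text
t: 2.8
eef_pos: [514.2, 128.9, 214.7]
tcp_rot: [3.141, 0.0, 3.024]
ft_force: [-0.2, 0.4, -0.4]
opening: 0.024
grip_force: 0.0
turn units -0.010857440691650535 shift mm tool (after turn) [-85.546 -44.227   0.673]
drawer_handle 0.93 [247.9, 300.9] [577.987  70.43   70.   ]
mouth 0.85 [216.7, 297.4] [652.97   78.223  98.   ]
unit 0.72 [223.7, 304.1] [656.633  64.06    0.   ]
[ 0.126  0.355  1.792  0.     0.994 -1.33 ]
```

View pics/w1.png

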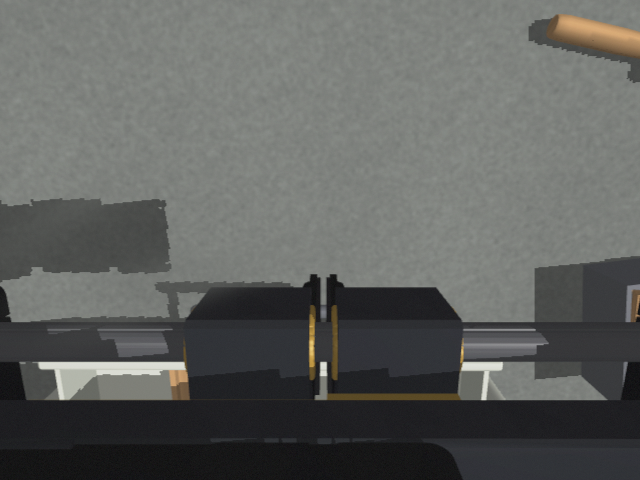

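The wrist camera looks past the fingers from the robot's side, with the drawer front at rows 360–400. The gripper hides the handle, so I'll zoom into the first top view.

```bash
python3 - <<'E'
import cv2
a=cv2.imread('pics/top0.png')[195:265,220:390];cv2.imwrite('pics/c0.png',cv2.resize(a,None,fx=4.7,fy=4.7,interpolation=cv2.INTER_CUBIC))
E
```

```text
(no output)
```

View pics/c0.png

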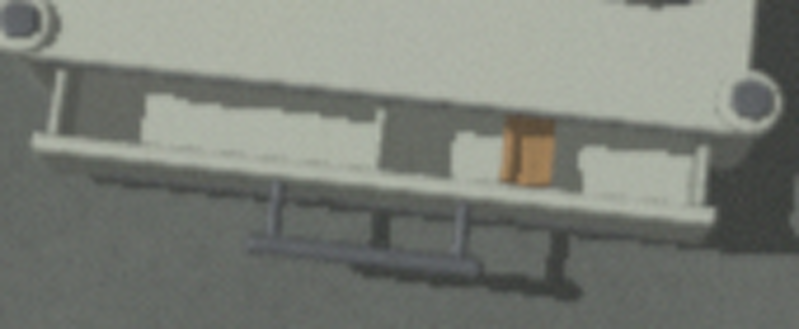

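```bash
python3 -m inch '[[[-0.5,-0.25,0],0,1],[[-0.5,-0.25,0],0,1],[[-0.405,-0.207,0],0,1],[[0,0,0.6],0,1],[[0,0,0.6],0,1],[[0,0,0.5],0,1],[[0,0,0.4],0,1],[[0,0,0.3],0,1],[[0,0,0.15],0,1],[[0,0,0.15],0,1]]'; python3 - <<'E'
from h import *
p=eyes.read_camera('top');save(p,'t2.png')
cv2.imwrite('pics/c2.png',cv2.resize(p['pixels'][195:265,220:390,::-1],None,fx=4.7,fy=4.7,interpolation=cv2.INTER_CUBIC))
plan([593,77,52],np.pi-.117);print(env.state()['ft_force'],env.state()['eef_pos'])
E
```

```text
t: 4.45
eef_pos: [592.1, 79.0, 52.6]
tcp_rot: [3.141, 0.001, 3.026]
ft_force: [-0.8, 0.2, 0.4]
opening: 0.005
grip_force: 0.0
turn units 0.010772114910538512 shift mm tool (after turn) [-1.59439084 -1.75771034 -0.40616107]
[ 0.91171184  1.74231396 -2.48981372] [591.62169276  78.93181183  51.59383893]
```

View pics/c2.png

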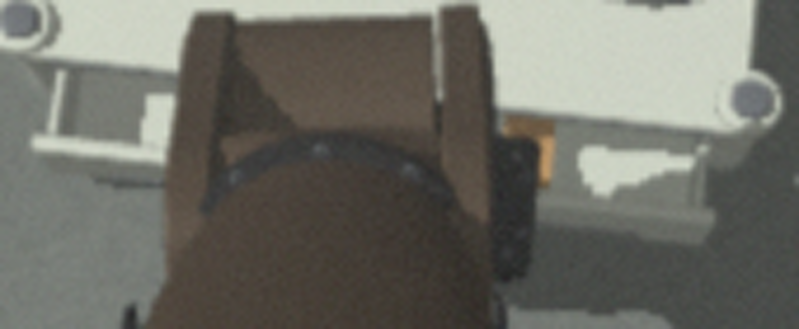

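The arm hides most of this view, but the drawer front at its right end (712, 215) has not moved and no contact force shows. Pulling now.

```bash
python3 -m inch '[[[0.1,0,0],0,1],[[0.15,0,0],0,1],[[0.15,0,0],0,1],[[0.15,0,0],0,1],[[0.15,0,0],0,1],[[0.15,0,0],0,1],[[0.15,0,0],0,1],[[0.15,0,0],0,1],[[0.15,0,0],0,1],[[0.1,0,0],0,1]]'
python3 -m inch '[[[0.02,0,0],0,1],[[0.02,0,0],0,1],[[0.02,0,0],0,1],[[0.02,0,0],0,1],[[0.02,0,0],0,1],[[0.02,0,0],0,1],[[0.02,0,0],0,1],[[0.02,0,0],0,1],[[0.02,0,0],0,1],[[0.02,0,0],0,1]]'
```

```text
t: 5.75
eef_pos: [507.8, 88.6, 52.6]
tcp_rot: [3.142, -0.0, 3.025]
ft_force: [2.9, 1.0, 0.6]
opening: 0.005
grip_force: 1.1
t: 7.0
eef_pos: [496.5, 90.0, 52.6]
tcp_rot: [3.142, 0.0, 3.025]
ft_force: [2.4, -0.6, -1.4]
opening: 0.002
grip_force: 1.0
```

```bash
python3 -m inch '[[[0.016,0,0],0,1],[[0.016,0,0],0,1],[[0.016,0,0],0,1],[[0.016,0,0],0,1],[[0.016,0,0],0,1],[[0.016,0,0],0,1],[[0.016,0,0],0,1],[[0.016,0,0],0,1],[[0.016,0,0],0,1],[[0.016,0,0],0,1]]'
```

```text
t: 8.25
eef_pos: [487.0, 91.1, 52.6]
tcp_rot: [3.141, 0.0, 3.025]
ft_force: [2.1, 0.1, -1.7]
opening: 0.005
grip_force: 1.0
```

```bash
python3 -m inch '[[[0.016,0,0],0,1],[[0.016,0,0],0,1],[[0.016,0,0],0,1],[[0.016,0,0],0,1],[[0.016,0,0],0,1],[[0.016,0,0],0,1],[[0.016,0,0],0,1],[[0.016,0,0],0,1],[[0.016,0,0],0,1],[[0.016,0,0],0,1]]'
```

```text
t: 9.5
eef_pos: [478.2, 92.2, 52.7]
tcp_rot: [3.141, 0.002, 3.025]
ft_force: [6.7, -0.4, -3.8]
opening: 0.003
grip_force: 3.5
```

```bash
python3 -m inch '[[[0.016,0,0],0,1],[[0.016,0,0],0,1],[[0.016,0,0],0,1],[[0.016,0,0],0,1],[[0,0,0],0,1],[[0,0,0],0,1],[[0,0,0],0,1],[[0,0,0],0,1],[[0,0,0],0,1],[[0,0,0],0,1]]'
```

```text
t: 10.75
eef_pos: [478.0, 92.3, 53.0]
tcp_rot: [3.14, 0.009, 3.025]
ft_force: [18.8, -3.4, -13.2]
opening: 0.003
grip_force: 9.8
```

The stop is met: 19 N with no further motion. I'll back off, lift out, and move aside for a clear view.

```bash
python3 -m inch '[[[-0.08,0,0],0,1],[[-0.08,0,0],0,1],[[0,0,-0.3],0,1],[[0,0,-0.6],0,1],[[0,0,-0.7],0,1],[[0,0.4,-0.7],0,1],[[0,0.9,-0.4],0,-0.2],[[0,0.9,0],0,-0.2],[[0,0.9,0],0,-0.2],[[0,0.9,0],0,-0.2]]'; cat > c.py <<'E'
from h import *
np.set_printoptions(precision=1,suppress=True)
P={n:eyes.read_camera(n) for n in('scene','top')}
for n in P: save(P[n],n+'3.png')
Z=dict(drawer_handle=70,drawer_floor=26,rail=26,rail_near=37,crate=26,marble0_center=40,jar=110,bowl=110)
for k,z in Z.items():
    for n in P:
        for q in eyes.spot_point(k,P[n])[:2]:
            print(k,n,f"{q['score']:.2f}",np.array(q['centre']),atz(P[n],q['centre'],z))
for n in P:
    for q in eyes.cut_out('rail',P[n])[:1]:
        ys,xs=np.nonzero(q['mask']);pts=np.array([xs,ys]).T.astype(np.float32)
        if len(pts)>10:
            b=cv2.boxPoints(cv2.minAreaRect(pts));print(n,q['score'],[atz(P[n],(v,u),48)[:2] for u,v in b])
print(env.state()['eef_pos'])
c=P['top']['pixels'][195:295,220:390,::-1];cv2.imwrite('pics/c3.png',cv2.resize(c,None,fx=4.7,fy=4.7,interpolation=cv2.INTER_CUBIC))
E
python3 c.py
```

```text
t: 12.0
eef_pos: [510.5, 331.5, 214.6]
tcp_rot: [-3.141, -0.001, 3.026]
ft_force: [0.8, -0.4, 0.6]
opening: 0.369
grip_force: 0.0
drawer_handle scene 0.92 [207.2 307.2] [456.   87.7  70. ]
drawer_handle scene 0.19 [286.2 363.8] [734.6 -14.1  70. ]
drawer_handle top 0.88 [292.2 292.9] [465.9  90.5  70. ]
drawer_handle top 0.17 [277.9 294.6] [501.6  86.3  70. ]
drawer_floor scene 0.57 [224.  320.3] [496.6  94.8  26. ]
drawer_floor top 0.64 [277.8 294.5] [506.5  88.7  26. ]
rail scene 0.77 [276.5 332.7] [639.3 -16.9  26. ]
rail top 0.64 [227.3 329.1] [640.5  -3.2  26. ]
rail_near scene 0.82 [244.6 298.9] [510.   -3.7  37. ]
rail_near scene 0.58 [223.8 374. ] [612.1 184.5  37. ]
rail_near top 0.71 [276.8 327.5] [507.4   2.9  37. ]
crate scene 0.89 [240.6 377.6] [651.  151.6  26. ]
crate top 0.73 [217.4 269.3] [668.8 156.5  26. ]
marble0_center scene 0.40 [231.8 363.6] [610.6 141.2  40. ]
marble0_center top 0.38 [233.5 275.3] [621.9 138.7  40. ]
jar scene 0.57 [252.  415.2] [780.4 122.7 110. ]
jar top 0.67 [166.9 278.4] [780.8 126.2 110. ]
jar top 0.16 [219.6 277.1] [643.1 128.3 110. ]
bowl scene 0.66 [284.  362.3] [744.4 -35.  110. ]
bowl top 0.70 [177.2 348.3] [751.8 -51.1 110. ]
bowl top 0.53 [220.3 477.2] [ 637.4 -368.2  110. ]
scene 0.97 [array([508.7, -20.1]), array([502.2,  19.8]), array([606.2,   7.6]), array([610.8, -30.7])]
top 0.31 [array([481.6, 306.9]), array([1048. ,  269.6]), array([ 991.5, -191.9]), array([ 435.7, -116.8])]
[511.  329.9 214.6]
```

View pics/c3.png

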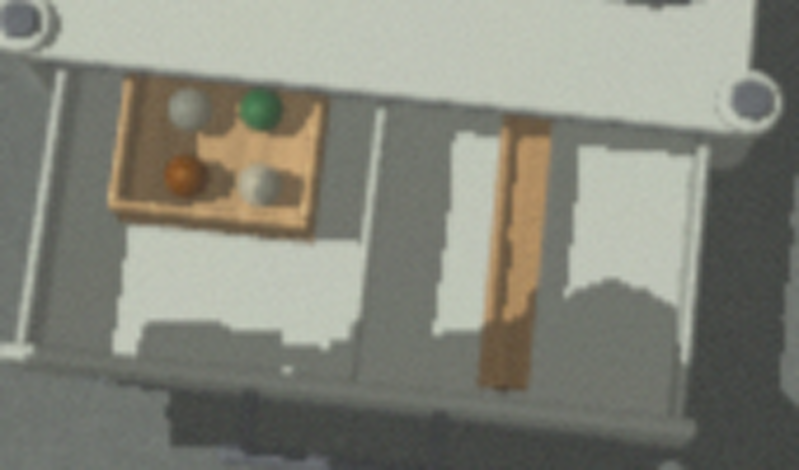

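The drawer is open, with the rail in the right compartment from (504, 387) to (527, 119) in the crop and the crate with its four marbles on the left.

```bash
python3 - <<'E'
from h import *
np.set_printoptions(precision=3,suppress=True)
p=eyes.read_camera('top')
f=lambda x,y:(195+(y+.5)/4.7-.5,220+(x+.5)/4.7-.5)
n,e=[atz(p,f(*c),48) for c in((504,387),(527,119))]
l,r=[atz(p,f(*c),48) for c in((480,387),(528,388))]
print(n,e,'yaw',np.arctan2(*(e-n)[1::-1]),'w',np.linalg.norm(l-r))
ang=np.arctan2(*(e-n)[1::-1]);u=(e-n)/np.linalg.norm(e-n)
ux=np.array([.993,-.117]);uy=np.array([.117,.993]);o=np.array([657,71])
for q in(n,e):print('unit frame',(q[:2]-o)@ux,(q[:2]-o)@uy)
pan=atz(p,f(445,415),86);print('panel',pan,(pan[:2]-o)@ux)
for g in(25,35):
  t=n+u*g;print(g,t,(t[:2]-o)@ux)
  plan([t[0],t[1],150],np.pi+ang)
E
```

```text
[505.825   4.806  48.   ] [655.495  -9.744  48.   ] yaw -0.0969062992795579 w 26.14553486055146
unit frame -142.37235472902861 -83.41853755224209
unit frame 7.952879931516553 -80.3548264072473
panel [487.21   36.817  86.   ] -164.6022450095528
25 [530.707   2.387  48.   ] -117.38081973251907
turn units -0.22006657693872955 shift mm tool (after turn) [ -51.306 -324.089   64.624]
35 [540.66    1.419  48.   ] -107.38420573391537
turn units -0.22006657693872955 shift mm tool (after turn) [ -61.306 -324.089   64.624]
```

```bash
python3 -m inch '[[[-0.2,-0.6,0],-0.22,-0.5],[[-0.2,-0.8,0],0,-0.5],[[-0.2,-0.8,0],0,-0.5],[[-0.2,-0.8,0],0,-0.5],[[-0.2,-0.8,0],0,-0.5],[[-0.2,-0.8,0],0,-0.5],[[-0.2,-0.5,0],0,-0.5],[[-0.12,-0.3,0.3],0,-0.5],[[0,0,0.4],0,-0.5],[[0,0,0.3],0,-0.5]]'; python3 - <<'E'
from h import *
plan([570.5,-1.5,28.5],np.pi-.097)
E
```

```text
t: 14.3
eef_pos: [569.1, -1.3, 152.4]
tcp_rot: [3.141, -0.002, 3.045]
ft_force: [-0.5, -0.7, 0.2]
opening: 0.745
grip_force: 0.0
turn units 0.00022081128569987593 shift mm tool (after turn) [-1.40103366e+00 -3.95591807e-02  1.23946741e+02]
```

```bash
python3 -m inch '[[[0,0,0.4],0,-0.5],[[0,0,0.4],0,-0.5],[[0,0,0.4],0,-0.5],[[0,0,0.3],0,-0.5],[[0,0,0.2],0,-0.5],[[0,0,0.15],0,-0.5],[[0,0,0.1],0,-0.5],[[0,0,0.05],0,-0.5],[[0,0,0],0,-0.5],[[0,0,0],0,-0.5]]'
```

```text
t: 15.55
eef_pos: [569.9, -1.6, 35.0]
tcp_rot: [3.142, 0.001, 3.045]
ft_force: [-0.7, -1.1, 0.1]
opening: 0.747
grip_force: 0.0
```

```bash
python3 -m inch '[[[0,0,0.05],0,-0.5],[[0,0,0.05],0,-0.5],[[0,0,0],0,1],[[0,0,0],0,1],[[0,0,0],0,1],[[0,0,0],0,1],[[0,0,0],0,1],[[0,0,0],0,1],[[0,0,0],0,1],[[0,0,0],0,1]]'
```

```text
t: 16.8
eef_pos: [569.7, -1.6, 28.7]
tcp_rot: [3.142, 0.0, 3.045]
ft_force: [-1.3, 0.2, 0.6]
opening: 0.292
grip_force: 30.0
```

```bash
python3 -m inch '[[[0,0,-0.1],0,1],[[0,0,-0.1],0,1],[[0,0,-0.1],0,1],[[0,0,-0.1],0,1],[[0,0,-0.1],0,1],[[0,0,-0.1],0,1],[[0,0,-0.1],0,1],[[0,0,-0.1],0,1],[[0,0,-0.1],0,1],[[0,0,0],0,1]]'; python3 - <<'E'
from h import *
p=eyes.read_camera('scene');save(p,'s5.png')
c=p['pixels'][170:320,240:440,::-1];cv2.imwrite('pics/c5.png',cv2.resize(c,None,fx=4,fy=4,interpolation=cv2.INTER_CUBIC))
s=env.state();print(s['eef_pos'],s['ft_force'],s['moment'])
E
```

```text
t: 18.05
eef_pos: [569.7, -1.6, 83.0]
tcp_rot: [3.142, 0.0, 3.045]
ft_force: [0.4, 0.0, -1.9]
opening: 0.289
grip_force: 30.0
[569.76295588  -1.56197802  82.77284831] [-0.20916633 -0.02089329 -1.46280833] [-0.01639861  0.11086218  0.03633936]
```

View pics/c5.png

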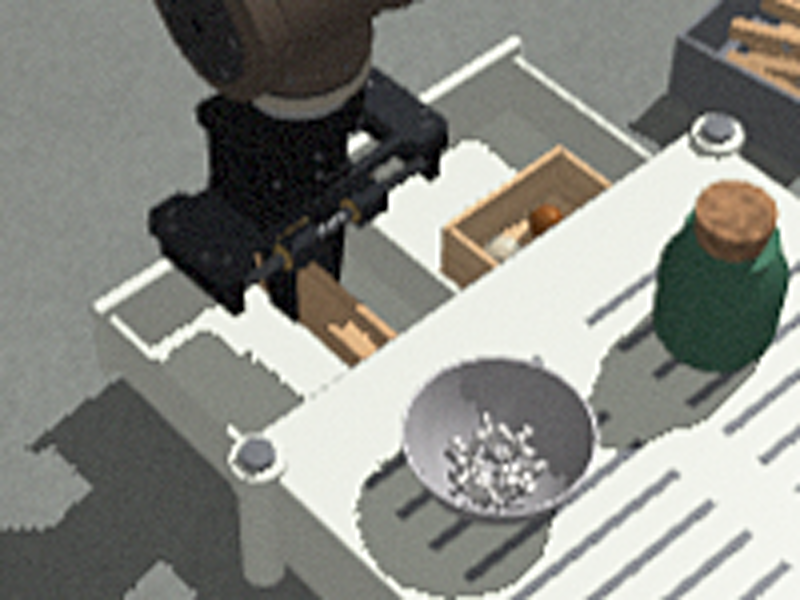

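The rail is held between the fingers and dips under the deck at crop (380, 340). Forces are small, so I'll continue raising.

```bash
python3 -m inch '[[[0,0,-0.05],0,1],[[0,0,-0.05],0,1],[[0,0,-0.05],0,1],[[0,0,-0.05],0,1],[[0,0,-0.05],0,1],[[0,0,0],0,1],[[0,0,0],0,1],[[0,0,0],0,1],[[0,0,0],0,1],[[0,0,0],0,1]]'; cat > d.py <<'E'
from h import *
np.set_printoptions(precision=1,suppress=True)
s=env.state();print(s['eef_pos'],s['ft_force'],s['moment'])
for n in('scene','top'):
    P=eyes.read_camera(n)
    for k in('rail_near','rail'):
        for q in eyes.spot_point(k,P)[:1]:
            # intersect ray with vertical plane of the rail
            o,d=ray(P,q['centre']);nrm=np.array([.097,.995,0]);t=((s['eef_pos']-o)@nrm)/(d@nrm)
            print(n,k,q['score'],q['centre'],'on rail plane',o+t*d)
E
python3 d.py
```

```text
t: 19.35
eef_pos: [569.7, -1.5, 97.7]
tcp_rot: [3.141, 0.0, 3.045]
ft_force: [-0.6, 0.8, -2.2]
opening: 0.298
grip_force: 30.0
[569.7  -1.5  97.7] [-0.6  0.8 -2.2] [0.  0.2 0. ]
scene rail 0.8 [258.6, 329.1] on rail plane [617.7  -6.2  70.4]
```

```bash
python3 -m inch '[[[0.1,0,-0.018],0,1],[[0.15,0,-0.027],0,1],[[0.15,0,-0.027],0,1],[[0.15,0,-0.027],0,1],[[0.15,0,-0.027],0,1],[[0.15,0,-0.027],0,1],[[0.15,0,-0.027],0,1],[[0.15,0,-0.027],0,1],[[0.1,0,-0.018],0,1],[[0,0,0],0,1]]'; python3 d.py;  python3 - <<'E'
from h import *
p=eyes.read_camera('scene')
c=p['pixels'][150:300,220:420,::-1];cv2.imwrite('pics/c6.png',cv2.resize(c,None,fx=4,fy=4,interpolation=cv2.INTER_CUBIC))
E
```

```text
t: 20.9
eef_pos: [494.8, 5.7, 111.3]
tcp_rot: [3.142, 0.0, 3.045]
ft_force: [0.8, 0.3, -0.7]
opening: 0.291
grip_force: 30.0
[494.8   5.7 111.3] [ 0.8  0.3 -0.7] [ 0.1  0.1 -0. ]
scene rail 0.8 [241.8, 311.7] on rail plane [553.6  -0.   79.2]
top rail 0.36 [231.0, 255.6] on rail plane [ 359.9   18.9 1336.2]
```

View pics/c6.png

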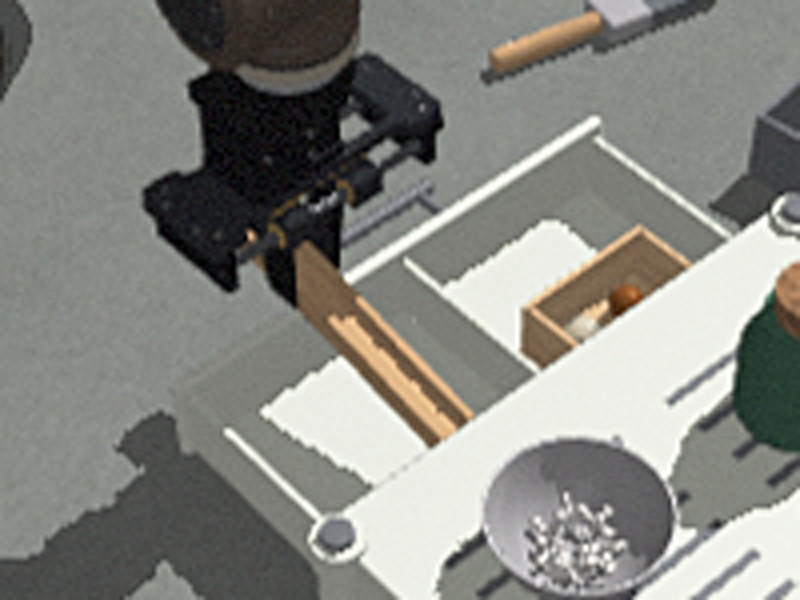

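The rail slopes down from the fingers (315, 260) to the lip (455, 430) and is sliding out cleanly.

```bash
python3 -m inch '[[[0.1,0,-0.02],0,1],[[0.15,0,-0.03],0,1],[[0.15,0,-0.03],0,1],[[0.15,0,-0.03],0,1],[[0.15,0,-0.03],0,1],[[0.15,0,-0.03],0,1],[[0.15,0,-0.03],0,1],[[0.15,0,-0.03],0,1],[[0.1,0,-0.02],0,1],[[0,0,0],0,1]]'; cat > e.py <<'E'
from h import *
np.set_printoptions(precision=1,suppress=True)
s=env.state();print(s['eef_pos'],s['ft_force'],s['moment'])
P=eyes.read_camera('scene');save(P,f"s{s['t']:.1f}.png")
for q in eyes.cut_out('rail',P)[:1]:
    m=q['mask'];ys,xs=np.nonzero(m);pts=np.array([xs,ys],float).T
    vx,vy,x0,y0=cv2.fitLine(pts.astype(np.float32),cv2.DIST_L2,0,.01,.01).ravel()
    t=(pts-[x0,y0])@[vx,vy];W=[]
    for T in np.percentile(t,[2,98]):
        o,d=ray(P,(y0+T*vy,x0+T*vx));n=np.array([.097,.995,0]);k=((s['eef_pos']-o)@n)/(d@n);W.append(o+k*d)
    print(q['score'],len(xs),W);D=W[1]-W[0];print('slope deg',np.degrees(np.arctan2(D[2],D[0])))
    far=W[int(W[1][0]>W[0][0])];print('far unit x',(far[:2]-[657,71])@[.993,-.117])
E
python3 e.py
```

```text
t: 22.5
eef_pos: [420.2, 13.0, 126.3]
tcp_rot: [3.142, 0.0, 3.045]
ft_force: [-0.3, 0.8, -0.2]
opening: 0.289
grip_force: 30.0
[420.2  13.  126.3] [-0.3  0.8 -0.2] [0.  0.1 0. ]
0.8 1005 [array([413. ,  13.7, 140.8]), array([611.2,  -5.6,  87.5])]
slope deg -15.052003209538627
far unit x -36.483367401907074
```

The rail is out of the gap with a 15° slope. I'll raise it, move over the free front strip of the deck, and press the far end down gently to level it.

```bash
python3 -m inch '[[[0,0,-0.2],0,1],[[0,0,-0.3],0,1],[[0,0,-0.3],0,1],[[0,0,-0.2],0,1],[[0,0,0],0,1],[[-0.2,0,0],0,1],[[-0.25,0,0],0,1],[[-0.25,0,0],0,1],[[-0.17,0,0],0,1],[[0,0,0],0,1]]'; python3 e.py
```

```text
t: 23.85
eef_pos: [472.9, 7.8, 185.8]
tcp_rot: [3.141, -0.0, 3.045]
ft_force: [-0.6, 0.3, -1.8]
opening: 0.296
grip_force: 30.0
[472.9   7.8 185.8] [-0.6  0.3 -1.8] [ 0.   0.1 -0. ]
0.82 1215 [array([460.8,   9. , 201.9]), array([665.7, -11. , 145.6])]
slope deg -15.372538832157984
far unit x 18.200277404999444
```

```bash
python3 -m inch '[[[0,0,0.15],0,1],[[0,0,0.15],0,1],[[0,0,0.15],0,1],[[0,0,0.15],0,1],[[0,0,0.15],0,1],[[0,0,0.12],0,1],[[0,0,0.1],0,1],[[0,0,0.08],0,1],[[0,0,0.06],0,1],[[0,0,0.06],0,1]]'; python3 e.py
```

```text
t: 25.2
eef_pos: [472.4, 7.9, 115.8]
tcp_rot: [3.142, 0.0, 3.045]
ft_force: [-1.7, 0.1, 0.8]
opening: 0.294
grip_force: 30.0
[472.4   7.9 115.8] [-1.7  0.1  0.8] [-0.  -0.1  0. ]
0.93 1116 [array([459.7,   9.1, 127.8]), array([674.1, -11.8, 121.6])]
slope deg -1.6676176945654304
far unit x 26.69469842280841
```

Level to within 2°. Now I'll raise it well above the deck and pull it back slightly.

```bash
python3 -m inch '[[[0,0,-0.15],0,1],[[0,0,-0.3],0,1],[[0,0,-0.4],0,1],[[0,0,-0.4],0,1],[[0,0,-0.4],0,1],[[0,0,-0.4],0,1],[[0,0,-0.3],0,1],[[0,0,-0.2],0,1],[[0,0,-0.1],0,1],[[0,0,0],0,1]]'; python3 e.py; python3 - <<'E'
from h import *
a=[cv2.resize(eyes.read_camera(n)['pixels'][:,:,::-1],(400,300)) if n=='top' else cv2.resize(eyes.read_camera(n)['pixels'][100:340,200:520,::-1],(400,300)) for n in('scene','top')]
cv2.imwrite('pics/f.png',np.hstack(a))
E
```

```text
t: 26.55
eef_pos: [472.3, 7.9, 274.9]
tcp_rot: [3.141, 0.0, 3.045]
ft_force: [-0.2, -0.3, -1.3]
opening: 0.291
grip_force: 30.0
[472.3   7.9 274.9] [-0.2 -0.3 -1.3] [-0.   0.1 -0. ]
0.93 1428 [array([436.4,  11.4, 284.5]), array([677.3, -12.1, 281.3])]
slope deg -0.7753116557105949
far unit x 29.894473011471746
```

View pics/f.png

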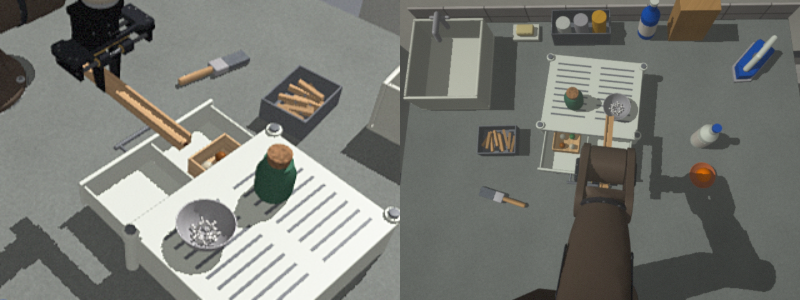

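The rail is held level (about 1° off) at roughly z = 280 mm. The drawer is still out, the marbles are in their crate, and the other things look undisturbed.

```bash
python3 -c "
from cell import env
print(env.state()['qvel']); print(env.job_done())"
```

```text
[-0.00010638 -0.00144577 -0.00348455  0.00048232  0.00101232 -0.00033157]
the job is handed in; nothing more can be done
None
```

The job is handed in: I pulled the drawer to its stop and drew the rail out slantwise through the gap, and the gripper now holds it still, within about 1° of level and roughly 16 cm above the deck; I levelled it by pressing its far end lightly on the free front strip of the deck.

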